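# Set the overload stop of the bench scale

## Robot

A 6-joint arm with a two-finger parallel gripper is mounted at the origin on the work surface. World frame = base frame: x ahead of the robot, y to its left, z up, the work surface at z = 0. Lengths are in m, angles in degrees, forces in N, time in s.
With the tool pointing down it reaches from about 0.15 to 0.775 m from the base axis. Payload 6.1 kg.
Tool frame: the origin (TCP) lies midway between the tips of the shut fingers; the grasp point (between the pads) lies robot.hold_point_z behind it (robot.hold_point_z is the distance from the TCP to the grasp point, in m); z points along the fingers, y is the line along which they close (so a half turn about z gives the same grasp; the last joint's range is limited). The gripper opens to 85 mm and grips with 20 to 120 N. Pads are 22 mm wide; open, the fingers measure 114 mm over their backs; the gripper's body (76 mm by 85 mm) begins 54 mm behind the grasp point. The pads swing forward as they close: fully open they stand 13 mm farther back than shut.
Start: joints at [-66.349, 7.208, -2.269, 80.523, 0, 90], TCP at [0.211, -0.481, 0.2] pointing down, gripper open.
Joint ranges: [-155.77, 155.77], [-54.66, 111.73], [-72.52, 77.12], [-102.08, 115.82], [-83.92, 84.16], [-180, 180]. Speed limits (degrees/s): [136.94, 136.94, 172.46, 180, 180, 180].

## Interface

Orientations are given as [roll, pitch, yaw] about the fixed x, y, z axes, in that order (R = Rz(yaw) Ry(pitch) Rx(roll)).
In Python, from cell import robot gives the robot as it stands. The module is installed in compiled form; this text tells all that it offers.
- The arm moves only by the shell command python3 -m inch 'ROWS' [OPENING]. ROWS is JSON, a list of rows, each a list of 2 entries, a list of its own where there are three numbers: the shift along the tool's x, y, z in units of 25 mm (1.0 is 25 mm), then the turn about the tool's z in rad. In form: [[[x, y, z], turn], ...]. A call has 1 to 12 rows; each row is the pose to reach, as a shift and turn from the pose commanded when the call began, along the tool's axes at that moment; what a row does not reach only later rows make up. A row lasts 1/12 s, in which the tool goes at most 41.7 mm and 7.16 degrees, less where a joint would pass 70% of its speed; a pose out of reach is approached as far as the arm can. A call with a gripper value outside its range is refused whole. OPENING is the closure, from -1 (fully open) to 1 (shut), so that 0 is half open, set as the call begins (- or left out, the last holds). The fingers move at their own pace and stop on an object; the grip force is fixed at half the most. Time passes only in rows, so rows that repeat a pose let the fingers close. It gives the time, the measured TCP pose, the force, the opening and the grip force at its end, in the units of the state.
- robot.observe(): the state, without advancing time (a new reading comes with each control period).
- robot.get_image(name): name is "scene" or "top" or "wrist"; returns a dict with "image" (420x560x3 uint8, red, green, blue), "fx", "fy", "cx", "cy" (pixels), "R" (3x3) and "t" (3): a world point X has camera coordinates R X + t; the wrist camera has in their place "mount" (4x4, takes a point from camera to tool coordinates, whose origin is the TCP and whose axes are the flange's). Camera axes: x right, y down, z forward; pixel columns grow to the right and rows downward; lengths in m; the calibration is good to about 2 mm. A picture is of the moment at which its call begins: read the wrist's pose just before it. There is no depth.
- robot.close_job(): hands the job in; it is judged then, once.
Trained networks look in the newest picture that a camera, given by its name, has taken for a name from the list of things; names that differ only in an ending like _2 or _b are one class to them, and where a whole thing is asked for, a point or a joint stands for the part that bears it (a point fixed in the world has none). Each returns a list of dicts, best first, with "p" (0 to 1); they miss things now and then, are a little off and sometimes report something else, mostly with a low value. They report only what shows in the picture. A call takes as long as a camera call.
- robot.find_in(query, camera): "position" ([column, row] in pixels, amid what is visible of it).
- robot.masks_of(query, camera): "mask" (420x560 bool, what is visible of it) and "position" ([column, row] in pixels, amid what is visible of it).
The state is a dict: "time_s": time; "q": joint angles; "qd": joint speeds; "effort": joint torques, N m; "tcp_pos": TCP position; "orientation": TCP orientation; "wrist_force": force on the tool from outside, world axes, zero at the start; "moment": the same for the moment, N m; "gripper_width": opening from 0.0 (shut) to 1.0 (fully open); "grip_force": force on a finger pad.
Only numpy, scipy, OpenCV 4.12 (cv2) and the standard library are available. Lean on these libraries where they do the work, as an engineer would, in place of code of your own. Each camera call takes 0.05 s, during which the arm holds its last target. There are 200 camera calls.

## Task

The overload stop of the bench scale has to be reset: turn its thumbscrew clockwise until you feel it bottom firmly, without forcing it, then back it off an eighth of a turn and let go. Leave the drag pointer beneath the thumbscrew and the other things around alone.

Things in the scene. Friction and masses are not known exactly. Their poses are not given: they have to be found in the camera images.
- scale: grey low bench scale, fixed. Origin on the bench under the upright axis of its thumbscrew, which stands on a round grey boss (diameter 72 mm, 40 mm high) jutting from the scale's side. The scale and its 230 mm square steel pan (top 50 mm high) lie on the +x side, 90 to 340 mm from that axis, then a low black display (45 mm high) to 395 mm. z is up
- thumbscrew (a joint): angle in rad of the black thumbscrew; grows clockwise seen from above (tightening); at 0 its nose points along the scale's +x. It keeps its height; drag 0.05 N m. It bottoms on a hidden sprung stop (end_stop) at an unknown angle, 1.7 to 2.9, found only by feel: there the moment climbs 0.1 N m per 0.03 rad. 0.12 to 0.4 N m above free turning is firmly bottomed; 0.5 N m breaks the stop
- wing_center (a point): centre of the thumbscrew's wing, an upright bar 48 mm long, 12 mm thick, 36 mm high (54 to 90 mm above the bench, this point at 72 mm), on a round skirt of diameter 52 mm (46 to 54 mm high). Frame: x along the bar towards the nose, y across its thickness (pinch along y with the fingertips higher than 56 mm), z up
- nose_tip (a point): tip of the small nose on the rim of the thumbscrew's skirt, 36 mm from the axis, 50 mm above the bench, in line with the bar: it shows which end of the bar is which
- pointer_tip (a point): tip of the steel drag pointer, a thin loose ring under the skirt (68 mm across, 40 to 43 mm high) with a tab ending 46 mm from the axis (this point at 44 mm, 50 mm high). Tightening carries it along once the nose is level with it; it stays behind when the screw is backed off, so it marks the furthest point reached
- test_weight_center (a point): brass cylinder of diameter 48 mm and height 50 mm standing on the scale's pan, its centre; not to be disturbed
- jar: pale translucent jar with blue cap, diameter 68 mm, height 110 mm, origin under its centre; not to be disturbed
- mug: black cup, diameter 72 mm, height 85 mm, origin under its centre; not to be disturbed

How it is judged (in metres and radians):
On the way, in this order (a step that is already met when the one before it is completed fails the run):
1. the thumbscrew is turned clockwise until it bears firmly on its end stop (at least 5 N on the stop pin, 0.1 N m) (contact force between thumbscrew and end_stop above 5 N), for 0.2 s.
2. the thumbscrew is backed off an eighth of a turn from there: 30 to 60 degrees (horizontal distance between nose_tip and pointer_tip between 0.0222 and 0.0406 m), for 0.2 s.
At the end, for the whole second after the job is handed in: the thumbscrew, having been bottomed firmly, stands backed off 30 to 60 degrees (an eighth of a turn, give or take 15 degrees) from the furthest point reached, as the drag pointer marks it (nose tip and pointer tip 22.2 to 40.6 mm apart in plan), free of the end stop and let go (all of step 2 and contact force between thumbscrew and end_stop below 0.5 N); the robot touches nothing.
It fails at once if the screw is forced against its end stop (more than 25 N on the stop pin, 0.5 N m) (contact force between thumbscrew and end_stop above 25 N).
It fails at once if the drag pointer is touched by the fingers (more than 1 N) (contact force between the fingers and pointer above 1 N).
It fails at once if the test weight, jar or cup is moved by more than 20 mm (distance of any of test_weight_center, jar, mug from where it was at the start of the episode above 0.02 m).
It also fails if it takes over 64 s, if anything falls off the work surface, if the arm or the gripper's body presses on something with over 40 N, if the wrist force passes 120 N, or if a joint passes its speed limit or range.

## Working session

There is one attempt and no reset: what is moved stays moved. The work goes in short steps, Python scripts to look and compute and a shell command to move; the robot and the scene stay as the last step left them, time stands still between calls to the robot, and variables do not carry over. Pictures are saved under pics/ and viewed, at most 10 in all, crops included, and the job is handed in when it is done.

```bash
mkdir -p pics; cat > h.py <<'E'
import numpy as np,cv2
from cell import robot
def ray(im,px):
    d=np.array([(px[0]-im['cx'])/im['fx'],(px[1]-im['cy'])/im['fy'],1.])
    R=np.array(im['R']);t=np.array(im['t'])
    return -R.T@t,R.T@d
def at(im,px,z):
    c,d=ray(im,px);return c+d*(z-c[2])/d[2]
def save(im,n):cv2.imwrite('pics/'+n,im['image'][:,:,::-1])
E
python3 - <<'E'
from h import *
print(robot.observe(),robot.hold_point_z)
Z=dict(scale=.02,thumbscrew=.06,wing_center=.072,nose_tip=.05,pointer_tip=.05,test_weight_center=.075,jar=.055,mug=.04)
for c in('top','scene'):
    im=robot.get_image(c);save(im,c+'0.png')
    for k,z in Z.items():
        for r in robot.find_in(k,c)[:2]:
            print(c,k,round(r['p'],2),np.round(r['position'],1),at(im,r['position'],z).round(3))
E
```

```text
{'time_s': 0.0, 'q': array([-6.63481981e+01,  7.23970448e+00, -2.32501194e+00,  8.05223283e+01,
        4.02563557e-04,  8.99998284e+01]), 'qd': array([-0.05977594,  0.00973971,  0.07866072, -0.05841134, -0.07774428,
        0.07285302]), 'effort': array([-2.24136334e-04, -4.35914862e+01,  3.52922630e+01,  1.73739810e-02,
       -1.75990311e-05, -1.31176989e-07]), 'tcp_pos': array([ 0.21044546, -0.48050027,  0.19955395]), 'orientation': array([-1.79912955e+02, -4.02823865e-04,  2.36519729e+01]), 'wrist_force': array([-0.62574308, -0.79022657,  0.25169275]), 'moment': array([-0.03665859, -0.01125163,  0.02519957]), 'grip_force': 0.0, 'gripper_width': 0.9994951864349474} 0.0187
top scale 0.62 [390.9 174.8] [ 0.676 -0.164  0.02 ]
top thumbscrew 0.58 [360.2 260.8] [ 0.469 -0.074  0.06 ]
top wing_center 0.62 [368.3 254.3] [ 0.482 -0.091  0.072]
top wing_center 0.21 [363.5 266.6] [ 0.455 -0.079  0.072]
top nose_tip 0.95 [372.9 255.1] [ 0.482 -0.105  0.05 ]
top pointer_tip 0.81 [364.1 263.3] [ 0.464 -0.084  0.05 ]
top pointer_tip 0.54 [399.5 164.4] [ 0.693 -0.179  0.05 ]
top test_weight_center 0.7 [400.5 163.7] [ 0.687 -0.175  0.075]
top jar 0.78 [284.6 222.1] [0.562 0.093 0.055]
top jar 0.6 [370.4 256.5] [ 0.478 -0.098  0.055]
scene scale 0.69 [171.3 232.8] [ 0.702 -0.16   0.02 ]
scene thumbscrew 0.74 [218.7 172.9] [ 0.488 -0.103  0.06 ]
scene thumbscrew 0.19 [165.9 212.1] [ 0.67  -0.184  0.06 ]
scene wing_center 0.78 [217.  169.8] [ 0.489 -0.107  0.072]
scene nose_tip 0.65 [221.9 172.2] [ 0.473 -0.099  0.05 ]
scene pointer_tip 0.51 [217.7 179.3] [ 0.504 -0.101  0.05 ]
scene test_weight_center 0.69 [163.7 213.8] [ 0.689 -0.18   0.075]
scene jar 0.87 [277.9 207.7] [0.561 0.092 0.055]
scene mug 0.56 [167.3 145.1] [ 0.402 -0.302  0.04 ]
```

```bash
python3 - <<'E'
import cv2,numpy as np
a=cv2.imread('pics/top0.png');b=cv2.imread('pics/scene0.png')
a=cv2.resize(a[215:305,310:430],(800,600),interpolation=cv2.INTER_CUBIC)
cv2.imwrite('pics/topc.png',a)
E
```

```text
(no output)
```

View pics/top0.png

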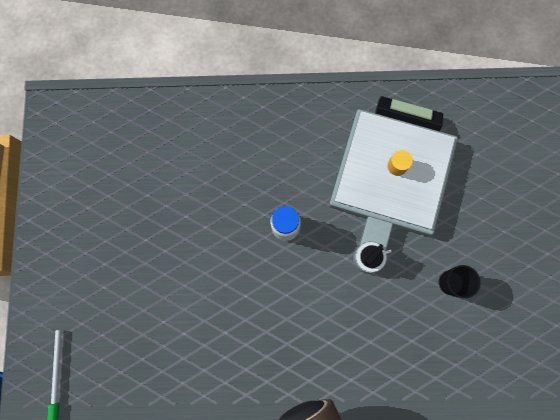

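View pics/topc.png

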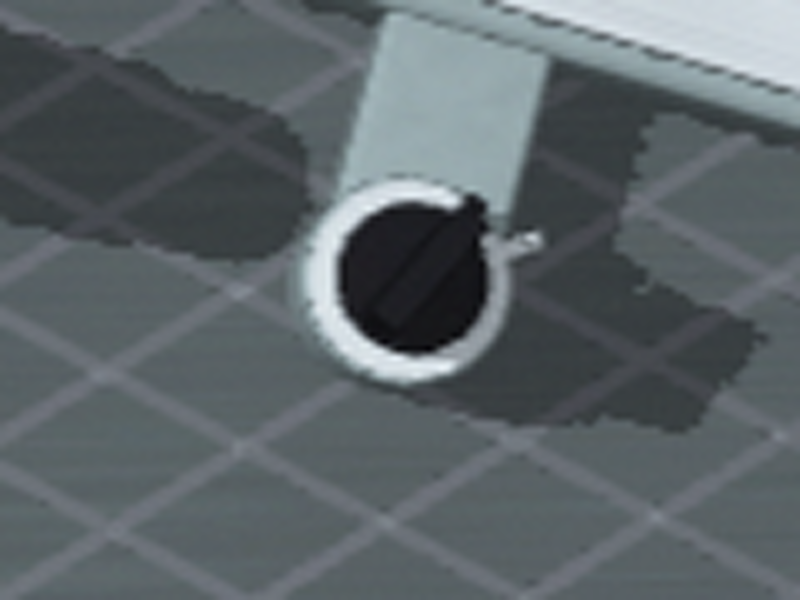

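The top view shows the screw axis near pixel (372,256). The nose is at about (382,246), and the pointer tab lies just clockwise of it at about (390,251). The mug is at (460,281) and the jar at (285,222).

```bash
python3 - <<'E'
from h import *
from scipy.spatial.transform import Rotation as Ro
im=robot.get_image('top')
c=at(im,(372,256.5),.054);n=at(im,(381.3,246.2),.05);p=at(im,(390,251),.05);w=at(im,(400.5,162),.1);m=at(im,(455,281),.08)
dl=at(im,(358,110),.05);dr=at(im,(457,138),.05);nl=at(im,(331,205),.05);nr=at(im,(434,232),.05)
print(c,n,p,w,m);pc=(dl+dr+nl+nr)/4;print('pan',pc)
f=lambda a:np.degrees(np.arctan2(a[1],a[0]))
print('scale x',f(pc-c),f(dl-nl),f(dr-nr),'nose',f(n-c),np.hypot(*(n-c)[:2]),'ptr',f(p-c),np.hypot(*(p-c)[:2]))
o=robot.observe();R=Ro.from_euler('xyz',o['orientation'],degrees=True).as_matrix();print(R)
print(((c-o['tcp_pos'])@R)/.025)
print(robot.get_image('wrist')['mount'])
E
```

```text
[ 0.47842099 -0.1021614   0.054     ] [ 0.50163012 -0.12519652  0.05      ] [ 0.49026394 -0.14420848  0.05      ] [ 0.68377557 -0.16910291  0.1       ] [ 0.41886834 -0.2744918   0.08      ]
pan [ 0.67867788 -0.16719685  0.05      ]
scale x -17.991730072353505 -17.746906561480447 -17.832640645329754 nose -44.784400200510476 0.032699850238763595 ptr -74.26962575622487 0.04368308673504897
[[ 9.16017381e-01  4.01138577e-01  1.71569528e-05]
 [ 4.01138577e-01 -9.16017380e-01 -3.67038761e-05]
 [ 9.92726370e-07  4.05037041e-05 -9.99999999e-01]]
[15.89005997 -9.57950666  5.85268331]
[[ 5.90199726e-04 -9.57552814e-01 -2.88257279e-01  7.27076509e-02]
 [ 9.99998567e-01  1.07756743e-04  1.68951885e-03 -6.70462985e-04]
 [-1.58674187e-03 -2.88257864e-01  9.57551506e-01 -1.73275977e-01]
 [ 0.00000000e+00  0.00000000e+00  0.00000000e+00  1.00000000e+00]]
```

```bash
python3 -m inch '[[[1.3,-0.8,0],-0.12],[[2.7,-1.6,0],-0.24],[[4,-2.4,0],-0.36],[[5.4,-3.2,0],-0.48],[[6.8,-4,0.2],-0.6],[[8.2,-4.8,0.4],-0.72],[[9.6,-5.6,0.6],-0.84],[[11,-6.4,0.8],-0.96],[[12.4,-7.4,1],-1.08],[[13.8,-8.4,1.2],-1.2],[[15,-9.2,1.4],-1.32],[[15.9,-9.6,1.5],-1.4]]' 0
python3 -m inch '[[[0,0,0],-0.12],[[0,0,0],-0.24],[[0,0,0],-0.36],[[0,0,0],-0.48],[[0,0,0],-0.6],[[0,0,0],-0.72],[[0,0,0],-0.84],[[0,0,0],-0.96],[[0,0,0],-1.08],[[0,0,0],-1.2],[[0,0,0],-1.32],[[0,0,0],-1.4]]'
python3 -m inch '[[[0,0,0],-0.12],[[0,0,0],-0.24],[[0,0,0],-0.36],[[0,0,0],-0.48],[[0,0,0],-0.6],[[0,0,0],-0.72],[[0,0,0],-0.84],[[0,0,0],-0.96],[[0,0,0],-1.08],[[0,0,0],-1.2],[[0,0,0],-1.26],[[0,0,0],-1.26]]'
cat > w.py <<'E'
from h import *
from scipy.spatial.transform import Rotation as Ro
def wim():
    o=robot.observe();im=robot.get_image('wrist')
    T=np.eye(4);T[:3,:3]=Ro.from_euler('xyz',o['orientation'],degrees=True).as_matrix();T[:3,3]=o['tcp_pos']
    M=np.linalg.inv(T@np.array(im['mount']));im['R']=M[:3,:3];im['t']=M[:3,3];return o,im
E
python3 - <<'E'
from w import *
o,im=wim();save(im,'w1.png');print(o['q'].round(1),o['tcp_pos'],o['orientation'],o['time_s'],o['moment'],o['wrist_force'])
for k,z in dict(wing_center=.072,nose_tip=.05,pointer_tip=.05,thumbscrew=.06).items():
    for r in robot.find_in(k,'wrist')[:2]: print(k,r['p'],r['position'],at(im,r['position'],z))
E
```

```text
time_s: 2.0
tcp_pos: [0.4793, -0.0983, 0.1624]
orientation: [180.0, -0.0, 104.3]
wrist_force: [1.1, -0.3, 0.6]
gripper_width: 0.501
grip_force: 0.0
time_s: 3.0
tcp_pos: [0.4784, -0.1016, 0.1628]
orientation: [-180.0, 0.0, -175.6]
wrist_force: [0.7, -0.8, -0.5]
gripper_width: 0.493
grip_force: 0.0
time_s: 4.0
tcp_pos: [0.4785, -0.1016, 0.1628]
orientation: [-180.0, -0.0, -103.6]
wrist_force: [0.5, 0.3, -0.1]
gripper_width: 0.499
grip_force: 0.0
[-12.    3.5 -11.1  75.4  -0.  -88.3] [ 0.47845996 -0.10158794  0.16282178] [-1.79995305e+02 -3.32887609e-04 -1.03645679e+02] 4.0 [-0.01721462 -0.0069663   0.00111072] [ 0.47684065  0.3050072  -0.08412848]
nose_tip 0.9 [277.3, 201.2] [ 0.47625705 -0.1004785   0.05      ]
pointer_tip 0.97 [264.0, 171.9] [ 0.48135885 -0.12878067  0.05      ]
thumbscrew 0.6 [272.7, 200.5] [ 0.4794226  -0.10451199  0.06      ]
```

View pics/w1.png

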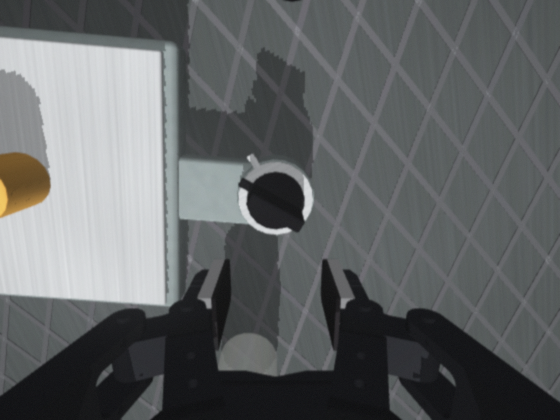

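The wrist picture shows the skirt centre near (275,202), the nose at about (241,183) and the pointer tab tip at about (250,157). The bar's far end is near (301,227).

```bash
python3 -m inch '[[[0,0,0],-0.12],[[0,0,0],-0.24],[[0,0,0],-0.36],[[0,0,0],-0.48],[[0,0,0],-0.6],[[0,0,0],-0.72],[[0,0,0],-0.84],[[0,0,0],-0.94],[[0,0,0],-1.02],[[0,0,0],-1.02],[[0,0,0],-1.02]]'
python3 - <<'E'
from w import *
o,im=wim();save(im,'w2.png');print(o['q'].round(1),o['tcp_pos'],o['orientation'],o['time_s'],o['moment'],o['wrist_force'])
for k,z in dict(wing_center=.072,nose_tip=.05,pointer_tip=.05,thumbscrew=.06).items():
    for r in robot.find_in(k,'wrist')[:2]: print(k,r['p'],r['position'],at(im,r['position'],z))
cv2.imwrite('pics/w2c.png',cv2.resize(im['image'][120:270,180:380,::-1],(800,600),interpolation=cv2.INTER_CUBIC))
E
```

```text
time_s: 5.17
tcp_pos: [0.4785, -0.1016, 0.1628]
orientation: [-180.0, 0.0, -45.4]
wrist_force: [0.6, -0.1, -0.3]
gripper_width: 0.498
grip_force: 0.0
[ -12.     3.5  -11.1   75.4    0.  -146.5] [ 0.47845325 -0.10157275  0.16279703] [-1.79997854e+02  1.55175860e-04 -4.54479880e+01] 5.1667 [-0.04482347  0.00707398 -0.0136769 ] [ 0.59660502 -0.11211476 -0.34932011]
wing_center 0.71 [272.7, 200.8] [ 0.48290829 -0.10371732  0.072     ]
nose_tip 0.97 [277.3, 200.0] [ 0.47664606 -0.10301864  0.05      ]
pointer_tip 0.81 [292.4, 174.2] [ 0.48357026 -0.12876079  0.05      ]
thumbscrew 0.65 [275.1, 201.7] [ 0.47877105 -0.10235919  0.06      ]
```

View pics/w2c.png

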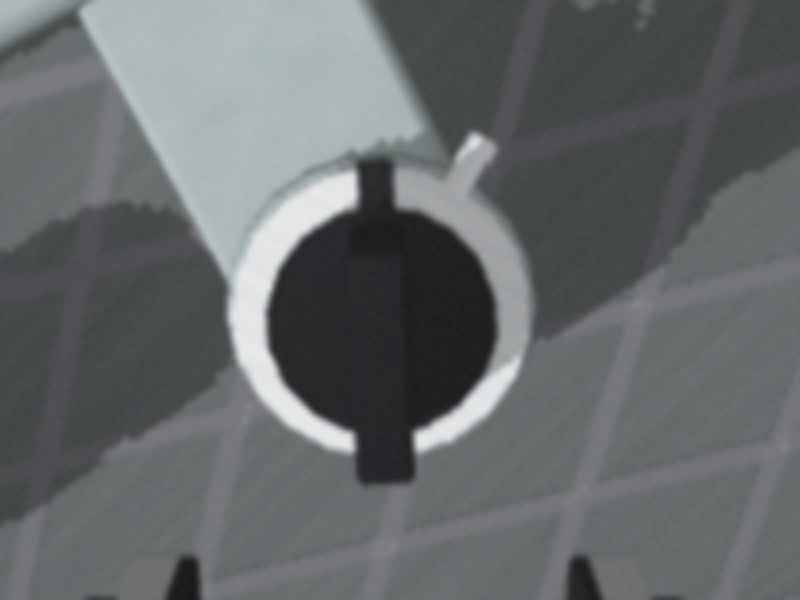

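The crop is well aligned: the bar runs almost straight up the picture, tilted about 2°. The skirt centre is at full-image (275.5,200), the nose at (273.8,160.5) and the pointer tip at (300,155).

```bash
python3 - <<'E'
from w import *
o,im=wim();f=lambda a:np.degrees(np.arctan2(a[1],a[0]))
c=at(im,(275.5,200),.054);n=at(im,(273.8,160.5),.05);p=at(im,(300,155),.05)
b0=at(im,(276.5,240.5),.09);b1=at(im,(274.2,183),.09)
print(c,n,b0,b1,(b0+b1)/2,f(n-c),f(b1-b0),np.hypot(*(b1-b0)[:2]),f(p-c),np.hypot(*(n-p)[:2]))
R=Ro.from_euler('xyz',o['orientation'],degrees=True).as_matrix()
for q in (c,(b0+b1)/2): print((q-o['tcp_pos'])@R/.025)
E
```

```text
[ 0.47848125 -0.10261812  0.054     ] [ 0.50348857 -0.12582859  0.05      ] [ 0.46100937 -0.08595953  0.09      ] [ 0.49497496 -0.11776534  0.09      ] [ 0.47799217 -0.10186243  0.09      ] -42.86582456229625 -43.119215754288845 0.04653247070293581 -73.79012945574684 0.02297720096388583
[0.03092867 0.02753627 4.35209124]
[-0.00434265  0.02020559  2.91209172]
```

```bash
python3 -m inch '[[[0,0.02,0.6],-0.04],[[0,0.02,1.4],-0.04],[[0,0.02,2.2],-0.04],[[0,0.02,2.9],-0.04],[[0,0.02,3.4],-0.04],[[0,0.02,3.8],-0.04],[[0,0.02,3.95],-0.04],[[0,0.02,3.95],-0.04],[[0,0.02,3.95],-0.04]]'
python3 -m inch '[[[0,0,0],0],[[0,0,0],0],[[0,0,0],0],[[0,0,0],0],[[0,0,0],0],[[0,0,0],0],[[0,0,0],0],[[0,0,0],0]]' 1
python3 -c "
from h import *
o=robot.observe();print(o)"
```

```text
time_s: 6.22
tcp_pos: [0.4784, -0.102, 0.0645]
orientation: [-180.0, -0.0, -43.0]
wrist_force: [1.0, -0.4, 0.7]
gripper_width: 0.499
grip_force: 0.0
time_s: 6.88
tcp_pos: [0.478, -0.1019, 0.064]
orientation: [180.0, 0.0, -43.0]
wrist_force: [0.1, -0.4, -0.4]
gripper_width: -0.002
grip_force: 0.0
{'time_s': 6.8833, 'q': array([-1.20356156e+01,  5.44710965e+00, -2.15344395e+01,  6.30231107e+01,
       -7.47632503e-05, -1.49042946e+02]), 'qd': array([ 0.00107739,  0.01934514,  0.01096708,  0.02286449,  0.11162669,
       -0.01188127]), 'effort': array([ 9.46188408e-06, -4.00548649e+01,  3.37935805e+01,  1.19703094e-03,
        1.15025946e-04,  4.61899174e-05]), 'tcp_pos': array([ 0.4780494 , -0.1019236 ,  0.06402523]), 'orientation': array([ 1.79997539e+02,  3.95763484e-03, -4.29926696e+01]), 'wrist_force': array([ 0.0569929 , -0.39917591, -0.37571765]), 'moment': array([ 0.00200271, -0.01381904, -0.0226796 ]), 'grip_force': 0.0, 'gripper_width': -0.002437230718754771}
```

The fingers closed fully on nothing, so I'm looking before going further.

```bash
python3 - <<'E'
from w import *
o,im=wim();s=robot.get_image('scene')
cv2.imwrite('pics/x3.png',np.hstack([cv2.resize(im['image'][100:400,130:430,::-1],(400,400)),cv2.resize(s['image'][110:230,160:280,::-1],(400,400),interpolation=cv2.INTER_CUBIC)]))
E
```

```text
(no output)
```

View pics/x3.png

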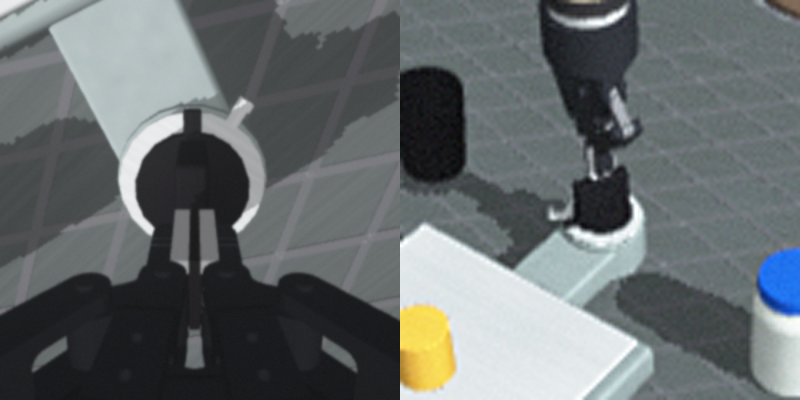

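```bash
python3 - <<'E'
from w import *
o,im=wim();s=robot.get_image('scene')
print(im['fx'],s['fx'])
R=Ro.from_euler('xyz',o['orientation'],degrees=True).as_matrix()
def pr(im,X):
    c=np.array(im['R'])@X+np.array(im['t']);return np.array([im['fx']*c[0]/c[2]+im['cx'],im['fy']*c[1]/c[2]+im['cy']])
c=np.array([.4782,-.1021,0]);out=[]
for I,(x0,y0,w,h) in ((im,(215,160,120,180)),(s,(190,130,60,90))):
    k=400/w
    g=(255*(I['image'][y0:y0+h,x0:x0+w,::-1]/255.)**.45).astype(np.uint8)
    g=cv2.resize(g,(400,600),interpolation=cv2.INTER_CUBIC)
    for X,col in ((o['tcp_pos'],(0,0,255)),(c+[0,0,.09],(0,255,0)),(c+[0,0,.054],(255,0,0))):
        u=(pr(I,X)-[x0,y0])*k;cv2.circle(g,tuple(int(v) for v in u),4,col,-1);print(pr(I,X))
    for sx in(-1,1):
        for z in(.054,.09):
            u=(pr(I,c+[0,0,z]+R[:,0]*.024*sx)-[x0,y0])*k;cv2.circle(g,tuple(int(v) for v in u),4,(0,255,255),-1)
    out.append(g)
cv2.imwrite('pics/x4.png',np.hstack(out))
E
```

```text
330.36188742276676 501.8073989528725
[274.80601324 248.60583251]
[274.86426763 268.73413403]
[274.81950001 241.74902342]
[220.17877753 169.58613666]
[219.64320091 162.879576  ]
[220.28628464 172.15424571]
```

View pics/x4.png

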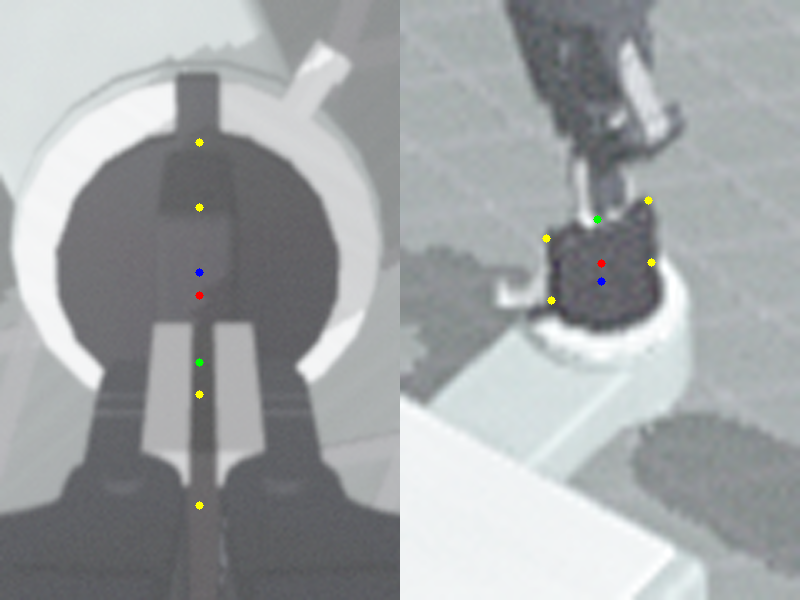

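In this picture the shut fingertips end at the bar's top edge, in the scene view at about (600,220). The reported TCP projects lower, at (600,264). The pads' gap is also narrower than the bar, so the real tips appear to be about 25–35 mm above the reported TCP. I'll open, lower in small steps and watch the force.

```bash
python3 -m inch '[[[0,0,0],0],[[0,0,0],0],[[0,0,0],0],[[0,0,0],0],[[0,0,0],0],[[0,0,0.1],0],[[0,0,0.2],0],[[0,0,0.3],0],[[0,0,0.3],0]]' 0
python3 -m inch '[[[0,0,0],0],[[0,0,0],0],[[0,0,0],0],[[0,0,0],0],[[0,0,0],0],[[0,0,0],0],[[0,0,0],0],[[0,0,0],0]]' 1
```

```text
time_s: 7.83
tcp_pos: [0.4776, -0.1018, 0.0558]
orientation: [180.0, 0.1, -43.0]
wrist_force: [-0.5, -0.4, 0.6]
gripper_width: 0.497
grip_force: 0.0
time_s: 8.5
tcp_pos: [0.4786, -0.1015, 0.0569]
orientation: [-179.9, -0.0, -43.0]
wrist_force: [2.6, 4.9, 1.4]
gripper_width: 0.096
grip_force: 58.8
```

The grip is now real at 59 N, but only at the tips, so the true tips sit about 30 mm (±4 mm) above the reported TCP. I'll reopen and go 20 mm lower, which puts the tips at about 66 mm.

```bash
python3 -m inch '[[[0,0,0],0],[[0,0,0],0],[[0,0,0],0],[[0,0,0],0],[[0,0,0],0],[[0,0,0.2],0],[[0,0,0.4],0],[[0,0,0.6],0],[[0,0,0.7],0],[[0,0,0.8],0],[[0,0,0.8],0]]' 0
python3 -m inch '[[[0,0,0],0],[[0,0,0],0],[[0,0,0],0],[[0,0,0],0],[[0,0,0],0],[[0,0,0],0],[[0,0,0],0],[[0,0,0],0]]' 1
python3 - <<'E'
from w import *
o,im=wim();s=robot.get_image('scene')
print(o['moment'],o['wrist_force'],o['q'])
g=lambda a:(255*(a/255.)**.45).astype(np.uint8)
cv2.imwrite('pics/x5.png',np.hstack([cv2.resize(g(im['image'][160:340,215:335,::-1]),(400,600)),cv2.resize(g(s['image'][130:220,190:250,::-1]),(400,600),interpolation=cv2.INTER_CUBIC)]))
E
```

```text
time_s: 9.42
tcp_pos: [0.4776, -0.1018, 0.0358]
orientation: [180.0, 0.1, -43.0]
wrist_force: [0.2, -1.0, -0.1]
gripper_width: 0.502
grip_force: 0.0
time_s: 10.08
tcp_pos: [0.4788, -0.1015, 0.037]
orientation: [-179.9, -0.0, -43.0]
wrist_force: [2.3, 4.6, 2.1]
gripper_width: 0.12
grip_force: 62.5
[ 0.95006697 -0.46900705 -0.05427253] [2.30466819 4.58358977 2.06902494] [-1.20134323e+01  6.40499977e+00 -2.40227907e+01  5.95023493e+01
  6.95254337e-02 -1.49037871e+02]
```

View pics/x5.png

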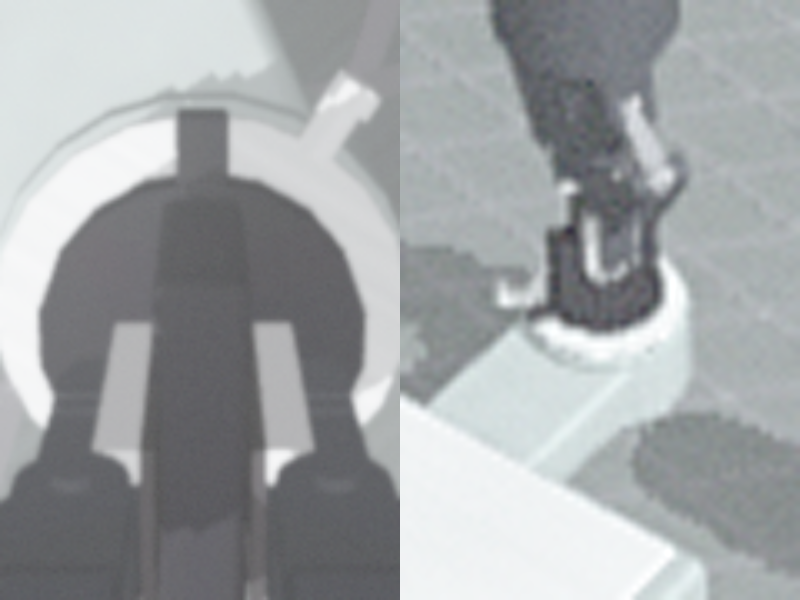

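The bar is now held between both pads at half its height, with the tips just above the skirt and clear of the pointer tab at about (350,90). Next is tightening, quickly up to the earliest possible stop angle and then in small steps.

```bash
cat > m.py <<'E'
from h import *
o=robot.observe();print(o['time_s'],'M',o['moment'].round(3),'F',o['wrist_force'].round(1),'yaw',round(o['orientation'][2],2),'q6',round(o['q'][5],1),o['tcp_pos'].round(4),round(o['grip_force'],1),round(o['gripper_width'],3))
E
python3 -m inch '[[[0,0,0],0.1],[[0,0,0],0.2],[[0,0,0],0.3],[[0,0,0],0.4],[[0,0,0],0.5],[[0,0,0],0.5]]'; python3 m.py
python3 -m inch '[[[0,0,0],0.1],[[0,0,0],0.2],[[0,0,0],0.3],[[0,0,0],0.4],[[0,0,0],0.5],[[0,0,0],0.6],[[0,0,0],0.6],[[0,0,0],0.6]]'; python3 m.py
```

```text
time_s: 10.68
tcp_pos: [0.4787, -0.1015, 0.037]
orientation: [-179.9, 0.0, -71.9]
wrist_force: [2.0, 5.3, 2.3]
gripper_width: 0.124
grip_force: 62.6
10.6833 M [ 0.993 -0.39  -0.072] F [2.  5.3 2.3] yaw -71.86 q6 -120.2 [ 0.4787 -0.1015  0.037 ] 62.6 0.124
time_s: 11.35
tcp_pos: [0.4786, -0.1014, 0.037]
orientation: [-180.0, 0.1, -106.0]
wrist_force: [1.7, 5.0, 3.7]
gripper_width: 0.127
grip_force: 62.6
11.35 M [ 1.01  -0.364 -0.026] F [1.7 5.  3.7] yaw -106.02 q6 -86.0 [ 0.4786 -0.1014  0.037 ] 62.6 0.127
```

```bash
python3 -m inch '[[[0,0,0],0.02],[[0,0,0],0.04]]' >/dev/null; python3 m.py
python3 -m inch '[[[0,0,0],0.02],[[0,0,0],0.04]]'>/dev/null; python3 m.py
python3 -m inch '[[[0,0,0],0.02],[[0,0,0],0.04]]'>/dev/null; python3 m.py
```

```text
11.5167 M [ 1.056 -0.352  0.055] F [2.8 4.8 2.4] yaw -108.33 q6 -83.7 [ 0.4787 -0.1014  0.037 ] 62.6 0.123
11.6833 M [ 1.034 -0.323  0.052] F [2.8 3.6 2.7] yaw -110.62 q6 -81.4 [ 0.4786 -0.1014  0.037 ] 62.6 0.124
11.85 M [ 1.04  -0.356  0.032] F [2.5 5.5 4. ] yaw -112.92 q6 -79.1 [ 0.4786 -0.1014  0.037 ] 62.6 0.123
```

```bash
echo "
import sys;sys.exit(o['moment'][2]>.14)" >> m.py
python3 -m inch '[[[0,0,0],0.02],[[0,0,0],0.04]]' >/dev/null; python3 m.py && 
python3 -m inch '[[[0,0,0],0.02],[[0,0,0],0.04]]'>/dev/null&& python3 m.py && 
python3 -m inch '[[[0,0,0],0.02],[[0,0,0],0.04]]'>/dev/null&& python3 m.py && 
python3 -m inch '[[[0,0,0],0.02],[[0,0,0],0.04]]'>/dev/null&& python3 m.py && 
python3 -m inch '[[[0,0,0],0.02],[[0,0,0],0.04]]'>/dev/null&& python3 m.py && 
python3 -m inch '[[[0,0,0],0.02],[[0,0,0],0.04]]'>/dev/null&& python3 m.py && 
python3 -m inch '[[[0,0,0],0.02],[[0,0,0],0.04]]'>/dev/null&& python3 m.py && 
python3 -m inch '[[[0,0,0],0.02],[[0,0,0],0.04]]'>/dev/null&& python3 m.py && 
python3 -m inch '[[[0,0,0],0.02],[[0,0,0],0.04]]'>/dev/null&& python3 m.py && 
python3 -m inch '[[[0,0,0],0.02],[[0,0,0],0.04]]'>/dev/null&& python3 m.py
```

```text
12.0167 M [ 1.066 -0.351  0.082] F [1.7 5.6 3.1] yaw -115.21 q6 -76.8 [ 0.4786 -0.1014  0.037 ] 62.6 0.129False
```

```bash
sed -i "s/sys.exit(.*/sys.exit(int(o['moment'][2]>.14))/" m.py
python3 -m inch '[[[0,0,0],0.02],[[0,0,0],0.04]]' >/dev/null; python3 m.py && 
python3 -m inch '[[[0,0,0],0.02],[[0,0,0],0.04]]'>/dev/null&& python3 m.py && 
python3 -m inch '[[[0,0,0],0.02],[[0,0,0],0.04]]'>/dev/null&& python3 m.py && 
python3 -m inch '[[[0,0,0],0.02],[[0,0,0],0.04]]'>/dev/null&& python3 m.py && 
python3 -m inch '[[[0,0,0],0.02],[[0,0,0],0.04]]'>/dev/null&& python3 m.py && 
python3 -m inch '[[[0,0,0],0.02],[[0,0,0],0.04]]'>/dev/null&& python3 m.py && 
python3 -m inch '[[[0,0,0],0.02],[[0,0,0],0.04]]'>/dev/null&& python3 m.py && 
python3 -m inch '[[[0,0,0],0.02],[[0,0,0],0.04]]'>/dev/null&& python3 m.py && 
python3 -m inch '[[[0,0,0],0.02],[[0,0,0],0.04]]'>/dev/null&& python3 m.py && 
python3 -m inch '[[[0,0,0],0.02],[[0,0,0],0.04]]'>/dev/null&& python3 m.py && 
python3 -m inch '[[[0,0,0],0.02],[[0,0,0],0.04]]'>/dev/null&& python3 m.py && 
python3 -m inch '[[[0,0,0],0.02],[[0,0,0],0.04]]'>/dev/null&& python3 m.py
```

```text
12.1833 M [ 1.084 -0.272  0.023] F [1.7 5.4 2.6] yaw -117.5 q6 -74.5 [ 0.4787 -0.1013  0.037 ] 62.6 0.12
12.35 M [ 1.129 -0.338  0.084] F [1.6 3.7 3.4] yaw -119.79 q6 -72.2 [ 0.4787 -0.1013  0.037 ] 62.6 0.123
12.5167 M [ 1.114 -0.337  0.038] F [2.1 5.2 3.8] yaw -122.08 q6 -69.9 [ 0.4786 -0.1013  0.037 ] 62.6 0.126
12.6833 M [ 1.082 -0.305  0.093] F [3.1 5.2 2.6] yaw -124.37 q6 -67.6 [ 0.4786 -0.1013  0.037 ] 62.6 0.12
12.85 M [ 1.045 -0.288  0.041] F [2.3 4.8 3.1] yaw -126.66 q6 -65.3 [ 0.4786 -0.1013  0.037 ] 62.6 0.122
13.0167 M [ 1.162 -0.305  0.048] F [2.2 5.4 2.9] yaw -128.96 q6 -63.1 [ 0.4787 -0.1013  0.037 ] 62.6 0.126
13.1833 M [ 1.171 -0.329  0.017] F [2.6 4.3 2.8] yaw -131.25 q6 -60.8 [ 0.4786 -0.1013  0.037 ] 62.6 0.127
13.35 M [ 1.11  -0.352  0.086] F [2.3 5.3 2.6] yaw -133.54 q6 -58.5 [ 0.4786 -0.1013  0.037 ] 62.6 0.124
13.5167 M [ 1.176 -0.326  0.073] F [1.7 4.7 3.7] yaw -135.83 q6 -56.2 [ 0.4786 -0.1013  0.037 ] 62.6 0.128
13.6833 M [ 1.18  -0.3    0.038] F [2.3 5.  2.4] yaw -138.13 q6 -53.9 [ 0.4786 -0.1013  0.037 ] 62.6 0.125
13.85 M [ 1.181 -0.327  0.049] F [2.3 5.  3.4] yaw -140.42 q6 -51.6 [ 0.4786 -0.1013  0.037 ] 62.6 0.127
14.0167 M [ 1.161 -0.346  0.073] F [1.5 5.  2.8] yaw -142.71 q6 -49.3 [ 0.4787 -0.1013  0.037 ] 62.6 0.123
```

```bash

python3 -m inch '[[[0,0,0],0.02],[[0,0,0],0.04]]' >/dev/null; python3 m.py && 
python3 -m inch '[[[0,0,0],0.02],[[0,0,0],0.04]]'>/dev/null&& python3 m.py && 
python3 -m inch '[[[0,0,0],0.02],[[0,0,0],0.04]]'>/dev/null&& python3 m.py && 
python3 -m inch '[[[0,0,0],0.02],[[0,0,0],0.04]]'>/dev/null&& python3 m.py && 
python3 -m inch '[[[0,0,0],0.02],[[0,0,0],0.04]]'>/dev/null&& python3 m.py && 
python3 -m inch '[[[0,0,0],0.02],[[0,0,0],0.04]]'>/dev/null&& python3 m.py && 
python3 -m inch '[[[0,0,0],0.02],[[0,0,0],0.04]]'>/dev/null&& python3 m.py && 
python3 -m inch '[[[0,0,0],0.02],[[0,0,0],0.04]]'>/dev/null&& python3 m.py && 
python3 -m inch '[[[0,0,0],0.02],[[0,0,0],0.04]]'>/dev/null&& python3 m.py && 
python3 -m inch '[[[0,0,0],0.02],[[0,0,0],0.04]]'>/dev/null&& python3 m.py && 
python3 -m inch '[[[0,0,0],0.02],[[0,0,0],0.04]]'>/dev/null&& python3 m.py && 
python3 -m inch '[[[0,0,0],0.02],[[0,0,0],0.04]]'>/dev/null&& python3 m.py && 
python3 -m inch '[[[0,0,0],0.02],[[0,0,0],0.04]]'>/dev/null&& python3 m.py && 
python3 -m inch '[[[0,0,0],0.02],[[0,0,0],0.04]]'>/dev/null&& python3 m.py && 
python3 -m inch '[[[0,0,0],0.02],[[0,0,0],0.04]]'>/dev/null&& python3 m.py && 
python3 -m inch '[[[0,0,0],0.02],[[0,0,0],0.04]]'>/dev/null&& python3 m.py
```

```text
14.1833 M [ 1.151 -0.323  0.02 ] F [1.6 4.9 3.7] yaw -145.0 q6 -47.0 [ 0.4786 -0.1013  0.037 ] 62.6 0.125
14.35 M [ 1.214 -0.343  0.082] F [2.1 5.3 2.8] yaw -147.29 q6 -44.7 [ 0.4786 -0.1013  0.037 ] 62.6 0.129
14.5167 M [ 1.158 -0.323  0.064] F [1.3 5.5 2.6] yaw -149.58 q6 -42.4 [ 0.4786 -0.1012  0.037 ] 62.6 0.121
14.6833 M [ 1.157 -0.327  0.063] F [0.9 5.  3.5] yaw -151.87 q6 -40.1 [ 0.4787 -0.1012  0.037 ] 62.6 0.127
14.85 M [ 1.201 -0.37   0.099] F [2.6 5.3 2.8] yaw -154.17 q6 -37.8 [ 0.4787 -0.1012  0.037 ] 62.6 0.125
15.0167 M [ 1.228 -0.339  0.068] F [2.8 5.2 1.8] yaw -156.46 q6 -35.6 [ 0.4787 -0.1012  0.037 ] 62.6 0.126
15.1833 M [ 1.221 -0.435  0.082] F [2.  5.2 3.3] yaw -158.75 q6 -33.3 [ 0.4786 -0.1012  0.037 ] 62.6 0.125
15.35 M [ 1.15  -0.403  0.059] F [2.2 5.7 3.8] yaw -161.04 q6 -31.0 [ 0.4787 -0.1012  0.037 ] 62.6 0.126
15.5167 M [ 1.226 -0.415  0.049] F [1.7 5.  3.1] yaw -163.33 q6 -28.7 [ 0.4787 -0.1012  0.037 ] 62.6 0.128
15.6833 M [ 1.194 -0.412  0.07 ] F [1.4 5.8 2.8] yaw -165.62 q6 -26.4 [ 0.4786 -0.1012  0.037 ] 62.6 0.126
15.85 M [ 1.218 -0.361  0.044] F [1.1 5.6 3.5] yaw -167.92 q6 -24.1 [ 0.4786 -0.1012  0.037 ] 62.6 0.125
16.0167 M [ 1.193 -0.448  0.041] F [2.8 5.6 2. ] yaw -170.21 q6 -21.8 [ 0.4787 -0.1012  0.037 ] 62.6 0.124
16.1833 M [ 1.178 -0.424  0.138] F [2.5 5.2 2.3] yaw -172.5 q6 -19.5 [ 0.4787 -0.1012  0.037 ] 62.6 0.126
16.35 M [ 1.16  -0.411  0.136] F [2.3 5.7 2.9] yaw -174.78 q6 -17.2 [ 0.4787 -0.1012  0.037 ] 62.6 0.125
16.5167 M [ 1.161 -0.412  0.332] F [2.  5.5 3.4] yaw -177.06 q6 -14.9 [ 0.4787 -0.1012  0.037 ] 62.6 0.123
```

The stop is felt at about 0.28 N m above free turning. I'll hold there and confirm.

```bash
python3 -m inch '[[[0,0,0],0],[[0,0,0],0]]' >/dev/null; python3 m.py; python3 -m inch '[[[0,0,0],0],[[0,0,0],0]]' >/dev/null; python3 m.py
```

```text
16.6833 M [ 1.211 -0.393  0.148] F [2.  4.7 3.3] yaw -177.01 q6 -15.0 [ 0.4787 -0.1012  0.037 ] 62.6 0.124
16.85 M [ 1.161 -0.392  0.194] F [1.7 5.5 3. ] yaw -177.01 q6 -15.0 [ 0.4787 -0.1012  0.037 ] 62.6 0.124
```

```bash
python3 -m inch '[[[0,0,0],0.015],[[0,0,0],0.03]]' >/dev/null; python3 m.py; python3 -m inch '[[[0,0,0],0],[[0,0,0],0]]' >/dev/null; python3 m.py; python3 -m inch '[[[0,0,0],0],[[0,0,0],0]]' >/dev/null; python3 m.py
```

```text
17.0167 M [ 1.078 -0.396  0.367] F [1.7 6.3 2.9] yaw -178.75 q6 -13.3 [ 0.4787 -0.1012  0.037 ] 62.7 0.123
17.1833 M [ 1.12  -0.356  0.239] F [2.4 5.8 2.7] yaw -178.72 q6 -13.3 [ 0.4787 -0.1012  0.037 ] 62.6 0.126
17.35 M [ 1.127 -0.406  0.229] F [1.9 6.  2.8] yaw -178.72 q6 -13.3 [ 0.4787 -0.1012  0.037 ] 62.6 0.125
```

The stop is bottomed firmly and steadily, so I'll back off 45°.

```bash
python3 -m inch '[[[0,0,0],-0.06],[[0,0,0],-0.14],[[0,0,0],-0.24],[[0,0,0],-0.34],[[0,0,0],-0.44],[[0,0,0],-0.54],[[0,0,0],-0.64],[[0,0,0],-0.72],[[0,0,0],-0.785],[[0,0,0],-0.785],[[0,0,0],-0.785],[[0,0,0],-0.785]]' >/dev/null; python3 m.py
python3 -m inch '[[[0,0,0],0],[[0,0,0],0],[[0,0,0],0],[[0,0,0],0],[[0,0,0],0],[[0,0,0],0],[[0,0,0],0]]' 0
python3 -m inch '[[[0,0,-0.3],0],[[0,0,-0.8],0],[[0,0,-1.5],0],[[0,0,-2.3],0],[[0,0,-3.2],0],[[0,0,-4],0],[[0,0,-4.6],0],[[0,0,-5],0],[[0,0,-5],0],[[0,0,-5],0]]'
python3 - <<'E'
from w import *
o,im=wim();print(o['time_s'],o['orientation'])
for k in('nose_tip','pointer_tip','thumbscrew'):
    for r in robot.find_in(k,'wrist')[:2]: print(k,r['p'],r['position'])
cv2.imwrite('pics/w6.png',cv2.resize(im['image'][120:270,180:380,::-1],(800,600),interpolation=cv2.INTER_CUBIC))
E
```

```text
18.35 M [ 1.08  -0.306  0.079] F [2.  5.2 3.2] yaw -133.77 q6 -58.2 [ 0.4787 -0.1013  0.037 ] 62.6 0.127
time_s: 18.93
tcp_pos: [0.478, -0.1021, 0.0365]
orientation: [-180.0, -0.0, -133.8]
wrist_force: [0.4, 0.6, 0.1]
gripper_width: 0.5
grip_force: 0.0
time_s: 19.77
tcp_pos: [0.4783, -0.102, 0.1617]
orientation: [-180.0, 0.0, -133.8]
wrist_force: [0.1, -0.0, -0.4]
gripper_width: 0.501
grip_force: 0.0
19.7667 [-1.79961956e+02  2.04814931e-02 -1.33808770e+02]
nose_tip 0.69 [278.3, 200.9]
pointer_tip 0.94 [294.6, 180.1]
thumbscrew 0.94 [275.4, 201.8]
thumbscrew 0.63 [322.6, 352.6]
```

View pics/w6.png

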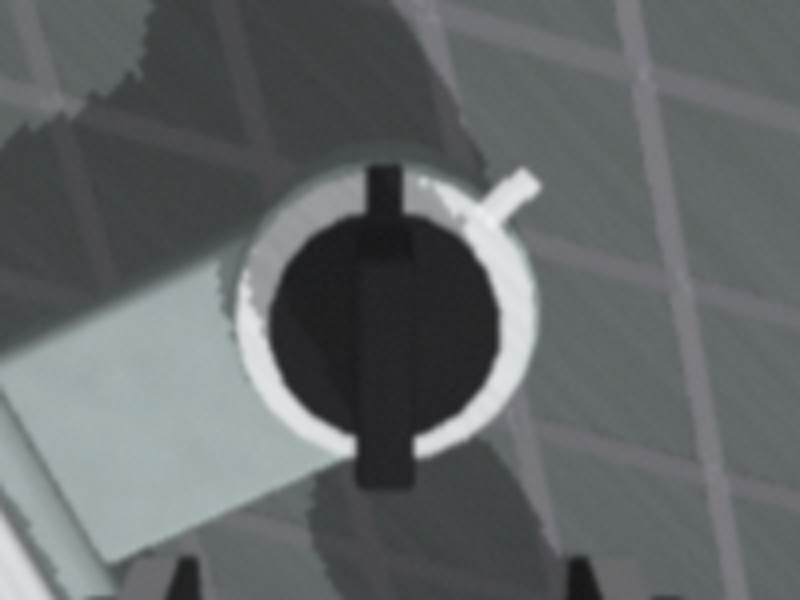

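The nose, at (384,168) in the crop, points straight up and the pointer tab tip, at (532,180), is about 45° clockwise of it. The fingers are clear, so I'm handing in.

```bash
python3 -c "
from cell import robot
print(robot.close_job())"
```

```text
the job is handed in; nothing more can be done
None
```

I bottomed the thumbscrew firmly (about 0.2–0.3 N m on the stop by wrist reading), backed it off about 45° and let go; the last picture shows the pointer about 45° past the nose, and the job is handed in with no verdict returned.

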